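Take the bore depth of a globe base and lock the gauge

ROBOT

A 6-joint arm with a two-finger parallel gripper is mounted at the origin on the work surface. World frame = base frame: x ahead of the robot, y to its left, z up, the work surface at z = 0. Lengths are in mm, angles in rad, forces in N, time in s.
With the tool pointing down it reaches from about 200 to 875 mm from the base axis. Payload 3.4 kg.
Tool frame: the origin (TCP) lies between the finger pads; the fingertips stand 19 mm ahead of it and the grasp point (between the pads) is the TCP; z points along the fingers, y is the line along which they close (so a half turn about z gives the same grasp; the last joint's range is limited). The gripper opens to 94 mm and grips with 3 to 60 N. Pads are 16 mm wide; open, the fingers measure 119 mm over their backs; the gripper's body (75 mm by 177 mm) begins 78 mm behind the grasp point.
Start: joints at [1.221, 0.276, 1.505, -0, 1.361, -0.121], TCP at [130.43, 560.046, 224.493] pointing down, gripper open.
Joint ranges: [-2.89, 2.89], [-0.75, 2.08], [0.22, 2.7], [-1.18, 4.32], [0.11, 2.71], [-2.7, 2.7]. Speed limits (rad/s): [2.57, 2.57, 3.14, 3.14, 3.14, 3.14].

INTERFACE

Orientations are given as a 3x3 rotation matrix whose columns are the frame's x, y, z axes.
In Python, from plant import ctrl, vision gives the robot as it stands.
- The arm moves only by the shell command python3 -m jog 'ROWS' [FORCE]. ROWS is JSON, a list of rows, each a list of 3 entries, a list of its own where there are three numbers: the shift along the world's x, y, z each as a share of 250 mm, from -1 to 1, then the turn, a rotation vector about the world's x, y, z each as a share of 60 degrees, from -1 to 1, then the closure in counts, from 0 (fully open) to 255 (shut). In form: [[[dx, dy, dz], [rx, ry, rz], jaw], ...]. A call has 1 to 5 rows; each row shifts and turns the commanded pose from where the row before left it; what a row does not reach is not made up. A row lasts 1/10 s, in which the tool goes at most 50 mm and 8.59 degrees, less where a joint would pass 70% of its speed; a pose out of reach is approached as far as the arm can. A call with a number of a shift or a turn outside -1 to 1 is refused whole. A call with a gripper value outside its range is refused whole. The fingers move at their own pace and stop on an object; FORCE is the grip in N (left out, the last holds). Time passes only in rows, so rows that do not move let the fingers close. It gives the time, the measured TCP pose, the force, the opening and the grip force at its end, in the units of the state.
- ctrl.read_state(): the state, without advancing time (a new reading comes with each control period).
- vision.read_camera(name): name is "scene" or "top" or "wrist"; returns (picture, depth): 400x640x3 uint8, red, green, blue; 400x640 float32, mm along the optical axis (not along the pixel's ray), 0 where there is no reading.
- vision.calibration(name): a dict with "fovy" (degrees; the focal length in pixels is half the picture's height over the tangent of half this angle, whatever the lens; pixels are square), "cx", "cy" (the principal point, pixels), "view" (4x4, takes a point from world to camera coordinates); the wrist camera has in their place "mount" (4x4, takes a point from camera to tool coordinates, whose origin is the TCP and whose axes are the flange's). Camera axes: x right, y down, z forward; pixel columns grow to the right and rows downward; lengths in mm; the calibration is good to about 2 mm. A picture is of the moment at which its call begins: read the wrist's pose just before it. calibration takes no time and is no camera call.
- ctrl.close_job(): hands the job in; it is judged then, once.
The state is a dict: "t": time; "q": joint angles; "joint_vel": joint speeds; "tau": joint torques, N m; "tcp_pos": TCP position; "tcp_rot": TCP orientation; "contact_force": force on the tool from outside, world axes, zero at the start; "ft_torque": the same for the moment, N m; "opening": opening from 0.0 (shut) to 1.0 (fully open); "grasp_force": force on a finger pad.
Only numpy, scipy, OpenCV 4.12 (cv2) and the standard library are available. Lean on these libraries where they do the work, as an engineer would, in place of code of your own. Each camera call takes 0.05 s, during which the arm holds its last target. There are 200 camera calls.

TASK

In the depth gauge with the red knob, lower the probe by its knob until its tip touches the bottom of the hole in the wooden globe base. Only then press that gauge's bronze lock lever fully down, so the reading is kept, and leave the gauge like that with the probe still on the bottom. Leave the gauge with the black knob alone.

Things in the scene. Friction and masses are not known exactly. Their poses are not given: they have to be found in the camera images.
- red_gauge: the fixed depth gauge to use; origin under the probe on the shelf, z up. Steel foot 170 x 120 x 12 mm; column 72 mm off at +x; column and the grey head (36 mm wide in y) that guides the rod are 120 mm high. The lock lever points along -x. A small bronze toggle clamp, already shut, sits over the wooden base's edge at +y, up to 70 mm high: not to be moved.
- red_knob (a point): centre of its red grip knob (28 mm across, 36 mm tall, upright, axes as the gauge's) on top of the probe rod. The rod slides only straight up and down, with 2 N of friction, and stays where it is left. The knob centre starts 200 to 230 mm above the shelf; with the probe on the bottom it is at 165 (walnut base) or 181 mm (maple base).
- red_probe_tip (a point): lower end of that gauge's steel probe rod (8 mm thick), 145 mm straight below the knob centre and straight above the hole in the wooden base
- red_lock (a joint): lock lever of the red-knobbed gauge, a hinge in rad: 0 is open (lever sloping 35 degrees up and outward), 0.61 is locked (lever level, at its stop). It starts at 0 to 0.12, stays where it is left and takes about 1.5 N at its end to press down.
- red_lock_pad (a point): centre of the upper face of the bronze disc (24 mm across, 10 mm thick) at the lock lever's free end, 85 mm from a pivot that lies 28 mm from the rod's axis toward the gauge's -x, 128 mm up. Open, the disc is about 95 mm from the rod's axis, top 180 mm up; locked, 113 mm and 133 mm. Press it straight down from above.
- walnut_bore (a point): centre of the bottom of the blind hole (24 mm wide, 28 mm deep) in the dark walnut globe base, a loose round block 80 mm across and 36 mm tall standing on the 12 mm thick foot of one of the two gauges, under the probe (either gauge)
- maple_bore (a point): centre of the bottom of the blind hole (24 mm wide, 12 mm deep) in the pale maple globe base, of the same outer size, standing on the foot of the other gauge
- black_knob (a point): centre of the black grip knob of the second gauge, built the same but without a toggle clamp: not to be touched
- black_lock_pad (a point): centre of the upper face of the bronze disc at the end of the second gauge's lock lever, which starts open too: not to be touched

How it is judged (in metres and radians):
On the way, in this order (a step that is already met when the one before it is completed fails the run):
1. the red gauge's probe rests on the bottom of the hole under it while its lock lever is still open ((distance between red_probe_tip and walnut_bore below 0.005 m or distance between red_probe_tip and maple_bore below 0.005 m) and value of joint red_lock below 0.3 rad), for 0.2 s.
2. the lock lever is pressed down with the probe still on the bottom ((distance between red_probe_tip and walnut_bore below 0.005 m or distance between red_probe_tip and maple_bore below 0.005 m) and value of joint red_lock above 0.5 rad), for 0.2 s.
At the end, for the whole second after the job is handed in: the tip of the red gauge's probe is within 5 mm of the centre of the hole's bottom in the wooden base under it, its lock lever is down past 0.5 rad (of 0.61) and at rest, and the black gauge's knob is within 10 mm, and its lever's end within 20 mm, of where they started (all of step 2 and distance of black_knob from where it was at the start of the episode below 0.01 m and distance of black_lock_pad from where it was at the start of the episode below 0.02 m and velocity of joint red_lock below 0.05 rad/s); the robot touches nothing.
It fails at once if the lock lever is pressed past 0.4 rad while the probe is off the bottom (value of joint red_lock above 0.4 rad and not (distance between red_probe_tip and walnut_bore below 0.005 m or distance between red_probe_tip and maple_bore below 0.005 m)).
It fails at once if the black gauge's probe is moved by more than 10 mm, or its lever's end by more than 20 mm (not (distance of black_knob from where it was at the start of the episode below 0.01 m and distance of black_lock_pad from where it was at the start of the episode below 0.02 m)).
It also fails if it takes over 40 s, if anything falls off the work surface, if the arm or the gripper's body presses on something with over 40 N, if the wrist force passes 120 N, or if a joint passes its speed limit or range.

## Working session

There is one attempt and no reset: what is moved stays moved. The work goes in short steps, Python scripts to look and compute and a shell command to move; the robot and the scene stay as the last step left them, time stands still between calls to the robot, and variables do not carry over. Pictures are saved under pics/ and viewed, at most 10 in all, crops included, and the job is handed in when it is done.

```bash
mkdir -p pics; cat > h.py <<'E'
import numpy as np, cv2
from plant import ctrl, vision
def snap(n,f):
    s=ctrl.read_state(); im,d=vision.read_camera(n); np.savez('pics/'+f,im=im,d=d,p=s['tcp_pos'],R=s['tcp_rot'])
    cv2.imwrite('pics/'+f+'.png',im[:,:,::-1]); return im,d
def world(n,f,u,v,r=1):
    z=np.load('pics/'+f+'.npz'); d=z['d']; c=vision.calibration(n); F=200/np.tan(np.radians(c['fovy']/2))
    w=d[v-r:v+r+1,u-r:u+r+1]; Z=np.median(w[w>0])
    p=np.array([(u-c['cx'])/F*Z,(v-c['cy'])/F*Z,Z,1])
    if n=='wrist':
        q=(np.array(c['mount'])@p)[:3]; return z['R']@q+z['p']
    return (np.linalg.inv(c['view'])@p)[:3]
E
python3 - <<'E'
from h import *
snap('scene','s1');snap('top','t1')
print(ctrl.read_state(),vision.calibration('top'))
E
```

```text
{'t': 0.1, 'q': array([ 1.22098201e+00,  2.76515160e-01,  1.50595904e+00, -3.46038989e-05,
        1.36069392e+00, -1.21008586e-01]), 'joint_vel': array([ 9.88473057e-04,  4.99249138e-05, -3.27503723e-03, -8.74610353e-04,
        1.60560072e-04,  4.31356355e-04]), 'tau': array([-7.62694117e-05, -4.05466568e+01, -2.37776828e+01,  7.01836450e-02,
        3.02688929e-02, -3.58946852e-05]), 'tcp_pos': array([130.28274857, 559.57601857, 223.71960239]), 'tcp_rot': array([[-9.73939569e-01,  2.26807093e-01, -5.08154656e-04],
       [ 2.26807608e-01,  9.73938440e-01, -1.49164585e-03],
       [ 1.56595495e-04, -1.56802625e-03, -9.99998758e-01]]), 'contact_force': array([-1.05314462,  0.8026359 , -0.39667675]), 'ft_torque': array([-0.01200898,  0.02261639,  0.06476115]), 'grasp_force': 0.0, 'opening': 1.0008232766466885} {'fovy': 45.942356979634475, 'cx': 319.1813118894266, 'cy': 200.30612703175933, 'view': array([[ 2.99749146e-02, -9.99522540e-01,  7.49636851e-03,
        -2.94842245e+01],
       [-9.92612575e-01, -3.06481269e-02, -1.17392367e-01,
         5.50324160e+02],
       [ 1.17566067e-01, -3.92216347e-03, -9.93057318e-01,
         9.86461582e+02],
       [ 0.00000000e+00,  0.00000000e+00,  0.00000000e+00,
         1.00000000e+00]])}
```

View pics/s1.png

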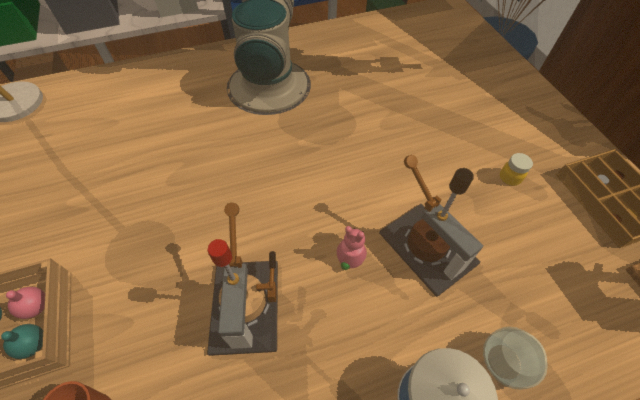

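View pics/t1.png

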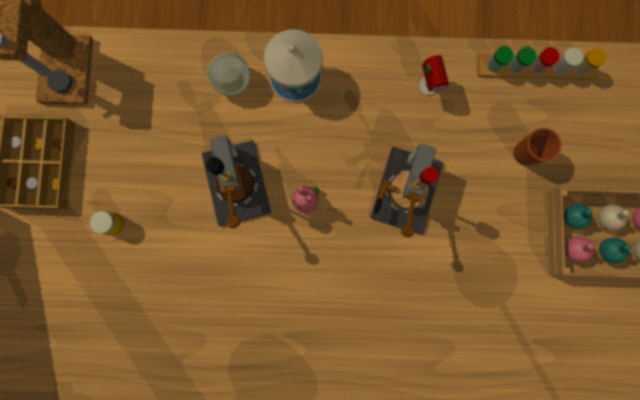

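The scene picture shows the red gauge on the left with the pale maple base (so the target knob height is 181 mm). In the top picture, the red knob is at (429,176), its lever disc at (407,231) and the toggle clamp at (385,190). The black gauge is at about (225,185), far enough away.

```bash
python3 - <<'E'
from h import *
np.set_printoptions(precision=1,suppress=True)
im=np.load('pics/t1.npz')['im'].astype(int); 
for n,f in(('top','t1'),('scene','s1')):
    z=np.load(f'pics/{f}.npz'); im=z['im'].astype(int)
    m=(im[...,0]>120)&(im[...,1]<45)&(im[...,2]<45)
    k,l,st,c=cv2.connectedComponentsWithStats(m.astype('uint8'))
    for i in range(1,k):
        if st[i,4]>40:
            P=np.array([world(n,f,u,v,0) for v,u in zip(*np.nonzero((l==i)&(z['d']>0)))])
            t=P[:,2].max(); Q=P[P[:,2]>t-4]
            print(n,c[i],st[i],'top',t,Q.mean(0),Q.min(0),Q.max(0))
P=lambda n,f,u,v:print(n,u,v,world(n,f,u,v))
P('top','t1',407,231);P('scene','s1',232,209)
for u,v in((421,152),(412,165),(416,172)):P('top','t1',u,v)
for u,v in((398,151),(440,162),(375,220),(428,232)):P('top','t1',u,v)
E
```

```text
top [550.3  54.8] [542  47  17  16 202] top 74.94767612777684 [ 876.2 -504.2   72. ] [ 862.1 -519.4   71. ] [ 893.5 -486.7   74.9]
top [434.2  69.2] [429  56  11  27 121] top 103.47948772804148 [ 827.8 -245.8  100.9] [ 800.2 -254.4   99.6] [ 853.9 -237.1  103.5]
top [429.9 173.7] [424 168  13  13 130] top 241.63449623849294 [ 578.4 -202.7  238.6] [ 569.5 -213.2  237.7] [ 589.  -192.   241.6]
top 407 231 [ 481.9 -174.9  179.3]
scene 232 209 [ 487.5 -171.6  176.5]
top 421 152 [ 644.  -213.   120.5]
top 412 165 [ 619.7 -197.8  107.4]
top 416 172 [ 603.2 -203.2  120.3]
top 398 151 [ 669.7 -185.5   11.8]
top 440 162 [ 647.8 -279.6   11.4]
top 375 220 [ 514.4 -137.7    2.7]
top 428 232 [ 491.5 -255.6    1.3]
```

```bash
python3 -m jog '[[[0,0,0.19],[0,0,0],255],[[0,0,0.19],[0,0,0],255],[[0.1,-0.17,0.02],[0,0,0],255],[[0.1,-0.17,0],[0,0,0],255],[[0.1,-0.17,0],[0,0,0],255]]' 10; python3 -m jog '[[[0.1,-0.17,0],[0,0,0],255],[[0.1,-0.17,0],[0,0,0],255],[[0.1,-0.17,0],[0,0,0],255],[[0.1,-0.17,0],[0,0,0],255],[[0.1,-0.17,0],[0,0,0],255]]'
```

```text
t: 0.6
tcp_pos: [205.9, 431.3, 324.5]
tcp_rot: [[-0.974, 0.225, 0.001], [0.225, 0.974, 0.0], [-0.001, 0.0, -1.0]]
contact_force: [0.7, 0.0, 0.9]
opening: 0.614
grasp_force: 0.0
t: 1.1
tcp_pos: [330.7, 218.2, 324.4]
tcp_rot: [[-0.974, 0.226, 0.0], [0.226, 0.974, 0.0], [-0.0, 0.0, -1.0]]
contact_force: [1.2, 0.7, -0.5]
opening: 0.185
grasp_force: 0.0
```

```bash
python3 -m jog '[[[0.1,-0.17,0],[0,0,0],255],[[0.1,-0.17,0],[0,0,0],255],[[0.1,-0.17,0],[0,0,0],255],[[0.1,-0.17,0],[0,0,0],255],[[0.1,-0.17,0],[0,0,0],255]]'; python3 -m jog '[[[0.04,-0.17,0],[0,0,0],255],[[0.04,-0.17,0],[0,0,0],255],[[0.04,-0.17,0],[0,0,0],255],[[0,-0.17,0],[0,0,0],255],[[0,0,0],[0,0,0],255]]'
python3 - <<'E'
from h import *
snap('wrist','w1'); print(vision.calibration('wrist'))
E
```

```text
t: 1.6
tcp_pos: [455.8, 5.6, 324.3]
tcp_rot: [[-0.974, 0.227, -0.0], [0.227, 0.974, 0.001], [0.0, 0.001, -1.0]]
contact_force: [1.2, 1.1, -0.4]
opening: 0.004
grasp_force: 0.0
t: 2.1
tcp_pos: [485.4, -167.3, 323.2]
tcp_rot: [[-0.973, 0.232, -0.002], [0.232, 0.973, -0.002], [0.001, -0.002, -1.0]]
contact_force: [-0.2, 0.6, -0.1]
opening: 0.004
grasp_force: 0.0
{'fovy': 68.19299457464453, 'cx': 325.07194549892847, 'cy': 196.73368589385785, 'mount': array([[-3.30370409e-04, -9.62185592e-01, -2.72394525e-01,
         7.99425704e+01],
       [ 9.99999322e-01, -6.22100397e-04,  9.84622778e-04,
        -2.21461344e+00],
       [-1.11684659e-03, -2.72394015e-01,  9.62185145e-01,
        -1.60450554e+02],
       [ 0.00000000e+00,  0.00000000e+00,  0.00000000e+00,
         1.00000000e+00]])}
```

View pics/w1.png

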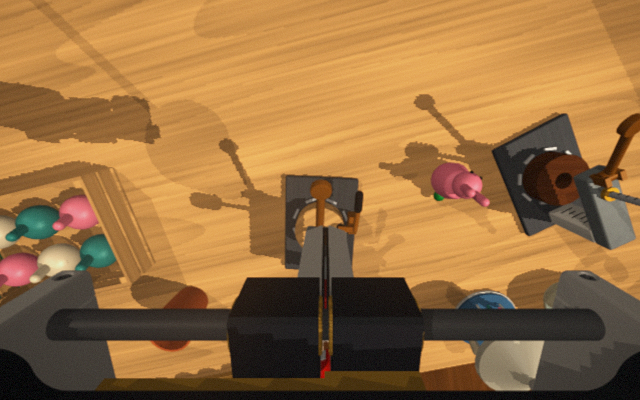

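The wrist picture shows the red gauge's lever disc at (320,188), in line with the gripper's mid plane. The knob shows red behind the fingers at about (323,340).

```bash
python3 - <<'E'
from h import *
np.set_printoptions(precision=1,suppress=True)
for u,v in((320,188),(312,240),(345,240),(318,220),(288,178),(358,179),(287,265)):print(u,v,world('wrist','w1',u,v))
E
```

```text
320 188 [ 479.9 -173.8  180.2]
312 240 [ 473.3 -174.2  328.1]
345 240 [ 477.8 -155.9  327.8]
318 220 [ 525.  -187.8  150.1]
288 178 [ 491.6 -233.4   12.1]
358 179 [ 521.2 -122.4    6.1]
287 265 [ 643.6 -277.2   11.3]
```

```bash
python3 -m jog '[[[0.18,-0.07,0],[0,0,0],255],[[0.18,-0.07,0],[0,0,0],255],[[0,0,-0.12],[0,0,0],255],[[0,0,-0.1],[0,0,0],255],[[0,0,0],[0,0,0],255]]'; python3 - <<'E'
from h import *
s=ctrl.read_state();print(s['tcp_pos'],s['contact_force']);snap('scene','s2')
im=cv2.imread('pics/s2.png');cv2.imwrite('pics/s2c.png',cv2.resize(im[150:370,130:350],None,fx=2.6,fy=2.6))
E
```

```text
t: 2.65
tcp_pos: [573.6, -194.8, 265.4]
tcp_rot: [[-0.974, 0.225, -0.008], [0.225, 0.974, 0.005], [0.009, 0.003, -1.0]]
contact_force: [0.5, -0.3, 0.6]
opening: 0.006
grasp_force: 0.0
[ 573.63304557 -194.81616888  265.43090428] [ 0.5287643  -0.25717047  0.60376883]
```

View pics/s2c.png

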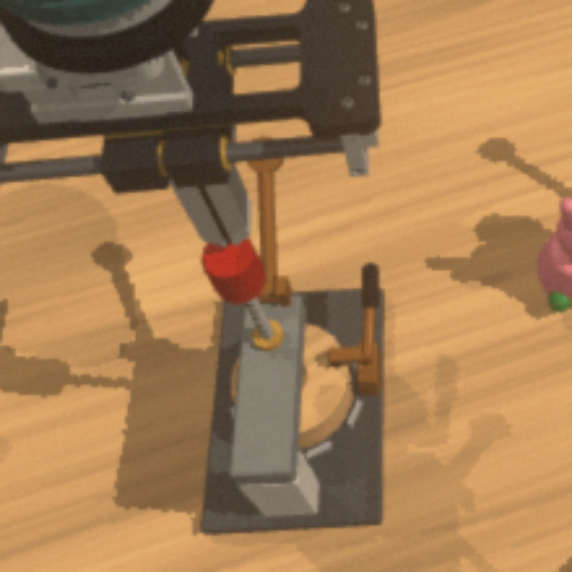

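The crop shows the closed fingertips just above the red knob (235,268), nearly centred. I'll shift a few mm and push down.

```bash
python3 -m jog '[[[0.016,-0.03,0],[0,0,0],255],[[0,0,-0.04],[0,0,0],255],[[0,0,-0.04],[0,0,0],255],[[0,0,-0.04],[0,0,0],255],[[0,0,-0.02],[0,0,0],255]]';python3 -m jog '[[[0,0,-0.008],[0,0,0],255],[[0,0,-0.008],[0,0,0],255],[[0,0,0],[0,0,0],255]]'
```

```text
t: 3.2
tcp_pos: [579.3, -204.9, 233.6]
tcp_rot: [[-0.974, 0.227, -0.0], [0.227, 0.974, 0.0], [0.0, 0.0, -1.0]]
contact_force: [1.4, -0.9, 1.5]
opening: 0.004
grasp_force: 0.8
t: 3.5
tcp_pos: [579.0, -204.7, 230.1]
tcp_rot: [[-0.974, 0.227, -0.001], [0.227, 0.974, 0.001], [0.001, 0.0, -1.0]]
contact_force: [-1.7, -0.9, 0.2]
opening: 0.004
grasp_force: 0.0
```

```bash
python3 -m jog '[[[0,0,-0.012],[0,0,0],255],[[0,0,-0.012],[0,0,0],255],[[0,0,-0.008],[0,0,0],255],[[0,0,0],[0,0,0],255]]';python3 -m jog '[[[0,0,-0.006],[0,0,0],255],[[0,0,0],[0,0,0],255]]';python3 -m jog '[[[0,0,-0.006],[0,0,0],255],[[0,0,0],[0,0,0],255]]'
```

```text
t: 3.9
tcp_pos: [579.3, -204.9, 222.0]
tcp_rot: [[-0.974, 0.227, -0.0], [0.227, 0.974, 0.0], [0.001, 0.0, -1.0]]
contact_force: [0.3, -0.4, 0.1]
opening: 0.006
grasp_force: 0.0
t: 4.1
tcp_pos: [579.4, -204.9, 220.8]
tcp_rot: [[-0.974, 0.227, -0.0], [0.227, 0.974, 0.0], [0.0, 0.0, -1.0]]
contact_force: [0.2, 0.1, 0.5]
opening: 0.007
grasp_force: 0.0
t: 4.3
tcp_pos: [579.5, -205.0, 219.4]
tcp_rot: [[-0.974, 0.227, 0.0], [0.227, 0.974, 0.0], [-0.0, 0.0, -1.0]]
contact_force: [-0.3, -0.2, -0.1]
opening: 0.005
grasp_force: 0.1
```

```bash
python3 - <<'E'
from h import *
snap('scene','s3')
im=cv2.imread('pics/s3.png');cv2.imwrite('pics/s3c.png',cv2.resize(im[150:370,130:350],None,fx=2.6,fy=2.6))
E
```

```text
(no output)
```

View pics/s3c.png

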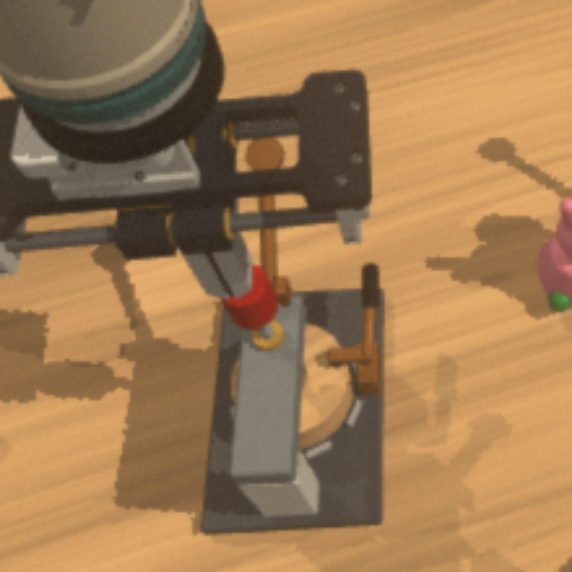

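The knob is moving down with the fingers and is now at (252,298). I'll continue until contact.

```bash
for i in 1; do python3 -m jog '[[[0,0,-0.006],[0,0,0],255],[[0,0,0],[0,0,0],255]]'; python3 -m jog '[[[0,0,-0.006],[0,0,0],255],[[0,0,0],[0,0,0],255]]'; done | grep -E 'tcp_pos|contact'
```

```text
tcp_pos: [579.5, -205.0, 218.2]
contact_force: [-0.7, 0.1, 2.4]
tcp_pos: [579.5, -205.0, 218.1]
contact_force: [-1.0, 0.8, 8.0]
```

Contact at the bottom: TCP z is 218.1 at 8 N, so the knob centre is at 181 as expected. I'll hold, lift off and go over to the lever disc.

```bash
python3 -m jog '[[[0,0,0],[0,0,0],255],[[0,0,0],[0,0,0],255],[[0,0,0.06],[0,0,0],255],[[0,0,0.1],[0,0,0],255],[[0,0,0],[0,0,0],255]]'; python3 -m jog '[[[-0.14,0.043,0],[0,0,0],255],[[-0.14,0.043,0],[0,0,0],255],[[-0.13,0.042,0],[0,0,0],255],[[0,0,-0.15],[0,0,0],255],[[0,0,0],[0,0,0],255]]'; python3 - <<'E'
from h import *
snap('scene','s4');snap('top','t4')
im=cv2.imread('pics/s4.png');cv2.imwrite('pics/s4c.png',cv2.resize(im[150:370,130:350],None,fx=2.6,fy=2.6))
z=np.load('pics/s4.npz'); im=z['im'].astype(int)
m=(im[...,0]>120)&(im[...,1]<45)&(im[...,2]<45)&(z['d']>0); m[:200]=0;m[330:]=0;m[:,:190]=0;m[:,280:]=0
P=np.array([world('scene','s4',u,v,0) for v,u in zip(*np.nonzero(m))]); print(np.percentile(P[:,2],98),P[P[:,2]>P[:,2].max()-4].mean(0))
E
```

```text
t: 5.25
tcp_pos: [581.1, -205.8, 259.4]
tcp_rot: [[-0.974, 0.227, 0.006], [0.227, 0.974, -0.003], [-0.006, -0.001, -1.0]]
contact_force: [0.3, -0.3, 0.5]
opening: 0.005
grasp_force: 0.0
t: 5.75
tcp_pos: [473.1, -171.0, 214.9]
tcp_rot: [[-0.974, 0.227, -0.008], [0.227, 0.974, 0.004], [0.008, 0.002, -1.0]]
contact_force: [-0.1, 0.8, -1.3]
opening: -0.001
grasp_force: 0.0
188.78632305785118 [ 594.53702472 -195.74503467  187.20988575]
```

View pics/s4c.png

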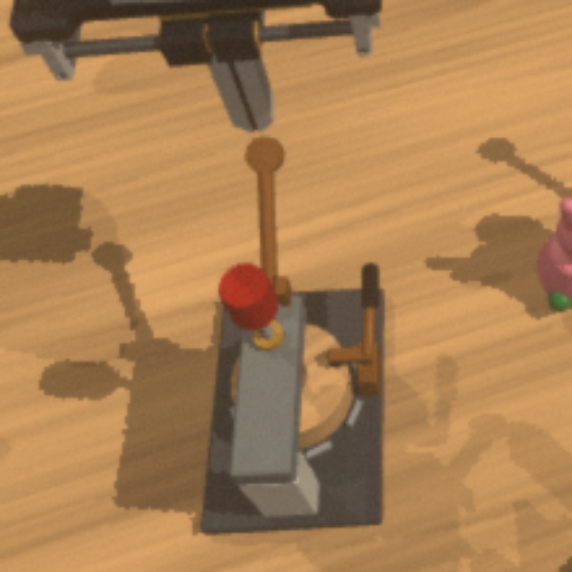

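The knob is seated, with its face at (248,290) in the crop. The fingertips hang above the disc at (265,153). I'll check the knob top, then press.

```bash
python3 - <<'E'
from h import *
for u,v in((223,256),(224,260),(226,257)): print(world('scene','s4',u,v))
s=ctrl.read_state();print(s['tcp_pos'])
E
python3 -m jog '[[[0,0,-0.05],[0,0,0],255],[[0,0,-0.04],[0,0,0],255],[[0,0,-0.03],[0,0,0],255],[[0,0,-0.03],[0,0,0],255],[[0,0,0],[0,0,0],255]]'
```

```text
[ 576.9025165  -199.43256299  198.14830155]
[ 584.25114388 -199.15287621  199.46613563]
[ 580.06515259 -195.60926077  198.51021761]
[ 476.6867451  -172.82472752  218.29134081]
t: 6.35
tcp_pos: [476.9, -172.8, 180.3]
tcp_rot: [[-0.974, 0.227, -0.001], [0.227, 0.974, 0.001], [0.001, 0.001, -1.0]]
contact_force: [-0.4, -0.7, -0.2]
opening: 0.004
grasp_force: 0.0
```

```bash
python3 -m jog '[[[-0.01,0.003,-0.03],[0,0,0],255],[[-0.01,0.003,-0.03],[0,0,0],255],[[-0.01,0.003,-0.03],[0,0,0],255],[[0,0,-0.012],[0,0,0],255],[[0,0,0],[0,0,0],255]]' | grep -E 'tcp_pos|contact'; python3 -m jog '[[[0,0,-0.006],[0,0,0],255],[[0,0,0],[0,0,0],255]]'| grep -E 'tcp_pos|contact'; python3 -m jog '[[[0,0,-0.006],[0,0,0],255],[[0,0,0],[0,0,0],255]]'| grep -E 'tcp_pos|contact'
```

```text
tcp_pos: [468.7, -170.4, 155.3]
contact_force: [-0.2, 0.1, 0.2]
tcp_pos: [469.3, -170.6, 154.4]
contact_force: [0.6, 0.1, 0.7]
tcp_pos: [469.4, -170.7, 153.0]
contact_force: [0.2, 0.4, 0.5]
```

```bash
python3 -m jog '[[[0,0,-0.006],[0,0,0],255],[[0,0,0],[0,0,0],255]]'| grep -E 'tcp_pos|contact'; python3 -m jog '[[[0,0,-0.004],[0,0,0],255],[[0,0,0],[0,0,0],255]]'| grep -E 'tcp_pos|contact'; python3 - <<'E'
from h import *
snap('scene','s5')
im=cv2.imread('pics/s5.png');cv2.imwrite('pics/s5c.png',cv2.resize(im[150:370,130:350],None,fx=2.6,fy=2.6))
E
```

```text
tcp_pos: [469.5, -170.7, 152.0]
contact_force: [-2.0, 0.1, 3.5]
tcp_pos: [469.5, -170.7, 151.8]
contact_force: [-2.4, 0.8, 8.6]
```

View pics/s5c.png

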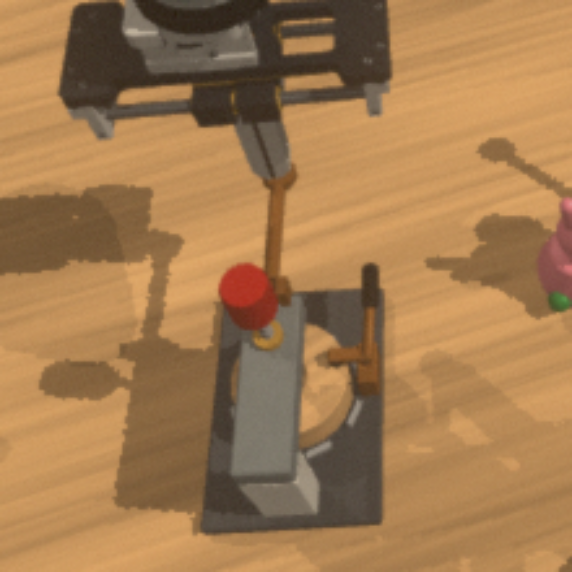

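The tip is on the disc at (280,178) and the lever is at its stop: tip z about 133, force rising to 8.6 N. I'll lift clear and verify.

```bash
python3 -m jog '[[[0,0,0],[0,0,0],255],[[0,0,0],[0,0,0],255],[[0,0,0.1],[0,0,0],255],[[0,0,0.18],[0,0,0],255],[[0,0,0.18],[0,0,0],255]]'| grep -E 'tcp_pos|contact'; python3 -m jog '[[[-0.15,0,0],[0,0,0],255],[[-0.15,0,0],[0,0,0],255],[[0,0,0],[0,0,0],255],[[0,0,0],[0,0,0],255]]'| grep -E 'tcp_pos|contact'; python3 - <<'E'
from h import *
snap('scene','s6')
im=cv2.imread('pics/s6.png');cv2.imwrite('pics/s6c.png',cv2.resize(im[150:370,130:350],None,fx=2.6,fy=2.6))
for u,v in((223,256),(224,260),(238,217),(237,218)): print(world('scene','s6',u,v))
E
```

```text
tcp_pos: [468.9, -170.4, 266.1]
contact_force: [0.6, -0.2, -0.7]
tcp_pos: [394.4, -170.8, 265.7]
contact_force: [0.0, -0.1, -0.3]
[ 577.48908408 -199.31019726  199.26277593]
[ 583.96098372 -199.21483466  198.9004346 ]
[ 477.67173675 -167.40414172  132.84702956]
[ 479.4642426  -169.46139914  133.42951376]
```

View pics/s6c.png

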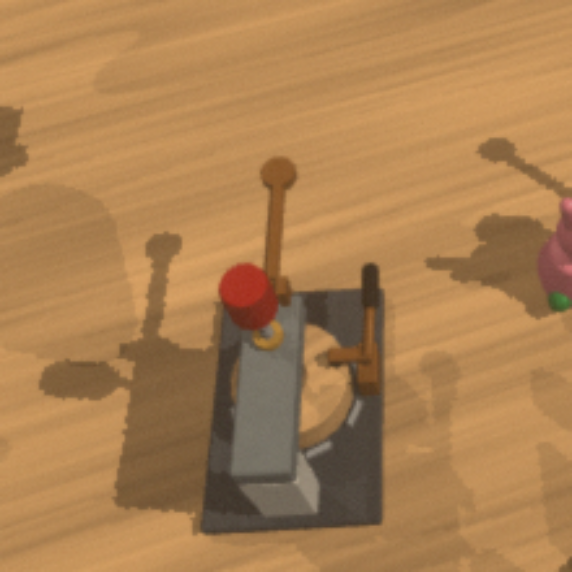

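The arm is clear. The disc at (278,172) is level at 133 mm and the knob top is at 199 mm, so the lever is locked and the probe is still on the bottom.

```bash
python3 -c "
from plant import ctrl; print(ctrl.close_job())"
```

```text
the job is handed in; nothing more can be done
None
```

The red gauge's probe is on the bottom of the hole in the maple base (knob top measured at 199 mm), its lock lever is fully down (disc at 133 mm), the black gauge was not touched, and the job is handed in; no verdict was returned.

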